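# Pry open the lens case and seat the lens barrel in the V-block

### The arm

A 6-joint arm with a two-finger parallel gripper is mounted at the origin on a cart in front of the work surface, level with it; the furniture and walls round the work are solid. World frame = base frame: x ahead of the robot, y to its left, z up, the work surface at z = 0. Lengths are in m, angles in rad, forces in N, time in s.
With the tool pointing down it reaches from about 0.35 to 0.875 m from the base axis. Payload 4.2 kg.
Tool frame: the origin (TCP) lies at the very end of the fingers, on their centre line; the grasp point (between the pads) lies 19 mm behind it; z points along the fingers, y is the line along which they close (so a half turn about z gives the same grasp; the last joint's range is limited). The gripper opens to 85 mm and grips with 20 to 120 N. Pads are 22 mm wide; open, the fingers measure 114 mm over their backs; the gripper's body (76 mm by 85 mm) begins 54 mm behind the grasp point. The pads swing forward as they close: fully open they stand 13 mm farther back than shut.
Start: joints at [-1.015, 0.385, 0.008, 0, -1.194, -0.259], TCP at [0.183, -0.598, 0.231] pointing down, gripper open.
Joint ranges: [-3.14, 3.14], [-1.21, 2.06], [-1.07, 1.41], [-3.16, 2.05], [-2.99, -0.16], [-3.1, 3.1]. Speed limits (rad/s): [2.79, 2.79, 3.14, 3.14, 3.14, 3.14].

### API

Orientations are given as a unit quaternion [x, y, z, w].
In Python, from bench import monitor, viewer, ticket, finder gives the robot as it stands.
- The arm moves only by the tool play_rows, never from a script. Its argument "increments" is a list of rows, each an object of numbers: "jaw": the gripper's target within -1 to 1 (fully open at 1, half-way at 0, shut at -1); "x", "y", "z": the shift along the world's x, y, z in cm; "rx", "ry", "rz": the turn, a rotation vector about the world's x, y, z in rad. In form: [{"jaw": .., "x": .., "y": .., "z": .., "rx": .., "ry": .., "rz": ..}, ...]. A call has 1 to 20 rows; each row is the pose to reach, as a shift and turn from the pose commanded when the call began; what a row does not reach only later rows make up. A row lasts 1/10 s, in which the tool goes at most 50 mm and 8.59 degrees, less where a joint would pass 70% of its speed; a pose out of reach is approached as far as the arm can. A call with a gripper value outside its range is refused whole. The fingers move at their own pace and stop on an object; "newtons" is the grip in N (left out, the last holds). Time passes only in rows, so rows that repeat a pose let the fingers close. It gives the time, the measured TCP pose, the force, the opening and the grip force at its end, in the units of the state.
- monitor.read_state(): the state, without advancing time (a new reading comes with each control period).
- viewer.read_camera(name): name is "scene" or "top"; returns (picture, depth): 480x640x3 uint8, red, green, blue; 480x640 float32, m along the optical axis (not along the pixel's ray), 0 where there is no reading.
- viewer.calibration(name): a dict with "camera_matrix" (3x3 intrinsics, pixels), "R" (3x3) and "t" (3): a world point X has camera coordinates R X + t. Camera axes: x right, y down, z forward; pixel columns grow to the right and rows downward; lengths in m; the calibration is good to about 2 mm. A picture is of the moment at which its call begins. calibration takes no time and is no camera call.
- ticket.finish_job(): hands the job in; it is judged then, once.
Trained networks look in the newest picture that a camera, given by its name, has taken for a name from the list of things; names that differ only in an ending like _2 or _b are one class to them, and where a whole thing is asked for, a point or a joint stands for the part that bears it (a point fixed in the world has none). Each returns a list of dicts, best first, with "conf" (0 to 1); they miss things now and then, are a little off and sometimes report something else, mostly with a low value. They report only what shows in the picture. A call takes as long as a camera call. They do not tell look-alikes from the thing itself.
- finder.trace(label, camera): "pixels" (480x640 bool, what is visible of it) and "box" ([left, top, right, bottom] in pixels, round what is visible of it).
The state is a dict: "time_s": time; "joints": joint angles; "qvel": joint speeds; "joint_efforts": joint torques, N m; "eef_pos": TCP position; "eef_rot": TCP orientation; "contact_force": force on the tool from outside, world axes, zero at the start; "ft_torque": the same for the moment, N m; "width": opening from 0.0 (shut) to 1.0 (fully open); "grasp_force": force on a finger pad.
Only numpy, scipy, OpenCV 4.12 (cv2) and the standard library are available. Lean on these libraries where they do the work, as an engineer would, in place of code of your own. Each camera call takes 0.05 s, during which the arm holds its last target. There are 200 camera calls.

### The job

Take the pry tool and, with its blade in the slot of the lens case, lever the blue lid up and push it over until it leans back past upright; keep the fingers off the lid while it is still low. Lay the tool back on the bench, lift the lens barrel out of the open case and seat it in the metal V-block, along the V and about midway end to end, so that it bears on both sloping faces. Finish while still gripping the barrel and pressing it gently but clearly down into the V; do not let go, leave the lid open and leave the other things on the bench where they are.

Things in the scene. Friction and masses are not known exactly. Their poses are not given: they have to be found in the camera images.
- pry_tool: pry tool lying flat: orange handle 95 x 14 x 16 mm (long, wide, tall) with black bands, and a flat steel blade 12 mm wide and 2.6 mm thick at mid height; 150 mm long in all, about 40 g. Origin under the middle of the handle, on the bench; x points along the tool to the blade tip (100 mm ahead of the origin; the handle ends 50 mm behind it and the blade leaves the handle 45 mm ahead), z up
- pry_tip (a point): middle of the blade's front edge, 100 mm ahead of the tool's origin and 8 mm above its underside
- lens_case: grey case fixed to the bench, 108 x 108 mm, walls 4 mm thick, 56 mm high; blue lid hinged on its +x rim. Origin under its centre, x from front wall to hinge, z up. Pry slot in the middle of the front (-x) wall's rim: 36 mm wide, open from 45 to 56 mm above the bench, closed above by the lid. The barrel lies inside along x, on two rubber saddles 22 mm high (its outer 11 mm at each end)
- lid_hinge (a point): middle of the lid's hinge line, fixed to the case: 54 mm behind the case's centre, 58 mm above the bench; the line runs along the case's y
- lid (a joint): opening angle of the lid, 0 shut, 1.57 upright, stop at 1.95 (leaning back). The hinge is stiff: the lid stays where it is left and takes about 1 N at its lip to raise
- lid_lip (a point): middle of the lid's free edge, underside; 110 mm from the hinge line, it projects 2 mm beyond the front wall. The lid is a blue plate 108 mm wide and 4 mm thick; shut, its underside is 56 mm above the bench
- lens: black lens barrel, plain cylinder 30 mm in diameter, 84 mm long, glass ends, narrow brass and aluminium bands; 85 to 170 g. Origin at its centre, x along its axis. At the start its axis is 30 mm above the bench (top at 45 mm); the sides of its middle 62 mm are free, with about 35 mm to the case walls either side
- v_block: metal V-block fixed to the bench: dark base plate 100 x 70 x 8 mm, two aluminium saddles each 16 mm long (26 to 42 mm either side of the middle), 52 mm wide, 39 mm high; the 52 mm gap between them is for the fingers. A 90 degree V, bottom line 22 mm above the bench, runs along its x. Origin under its centre, z up
- v_seat (a point): where the centre of the seated barrel belongs: on the V's middle plane, midway between the saddles, 43.2 mm above the bench
- v_left: the V's two 45 degree faces on the +y side, polished and slippery (friction about 0.15), so a barrel pressed down slides to the middle; same origin and axes as the V-block
- v_right: the V's two 45 degree faces on the -y side, polished and slippery (friction about 0.15), so a barrel pressed down slides to the middle; same origin and axes as the V-block
- flux_bottle_a: bystander: white squeeze bottle with a needle tip, 30 x 30 x 117 mm, origin under its centre
- tape_black: bystander: roll of black tape lying flat, 68 mm across, 19 mm high
- heat_sink: bystander: finned grey heat sink, 40 x 40 x 21 mm
- usb_stick: bystander: red memory stick, 18 x 49 x 8 mm
- solder_spool: bystander: spool of solder, 58 mm across, 50 mm high
- loupe: bystander: black loupe standing on its rim, 34 mm across, 26 mm high
- parts_box_0: bystander: small open red parts box, 40 x 60 x 26 mm
- screw_dish: bystander: steel dish of screws, 67 mm across, 14 mm high
Not all that is in view belongs to the job. Several things have the shape of the pry_tool; the one meant has the colours described above.

How it is judged:
On the way, in this order (a step that is already met when the one before it is completed fails the run):
1. the pry tool levers the lid up: lid raised past 0.25 rad with the tool bearing on it (value of joint lid above 0.25 rad and contact force between pry_tool and lid above 0.1 N), for 0.1 s.
2. the lid leans back past upright (beyond 1.62 rad) (value of joint lid above 1.62 rad), for 0.1 s.
3. the pry tool lies on the bench again, released, and the barrel is lifted clear of the case (height (world z) of pry_tool below 0.02 m and contact force between the fingers and pry_tool below 0.1 N and height (world z) of lens above 0.08 m), for 0.1 s.
At the end, for the whole second after the job is handed in: Barrel in the V: centre within 10 mm endwise, 2 mm sideways and 2 to 3 mm in height of the seat, axis within 0.06 rad; still held by the fingers, pressing each sloping face with 2 to 30 N (its weight alone gives about 1 N). Lid open beyond 1.5 rad; pry tool flat on the bench (x of lens in the frame of v_seat between -0.01 and 0.01 m and y of lens in the frame of v_seat between -0.002 and 0.002 m and z of lens in the frame of v_seat between -0.003 and 0.002 m and angle between the x axis of lens and the x axis of v_block, either way round below 0.06 rad and contact force between lens and v_left between 2 and 30 N and contact force between lens and v_right between 2 and 30 N and contact force between the fingers and lens above 2 N and linear speed of each of lens, pry_tool below 0.02 m/s and value of joint lid above 1.5 rad and height (world z) of pry_tool below 0.02 m and angle between pry_tool's own x axis and vertical between 1.37 and 1.77 rad); the arm keeps its last pose, push and grip.
It fails at once if the fingers touch the lid while it is open less than 0.8 rad (contact force between the fingers and lid above 0.5 N and value of joint lid below 0.8 rad).
It fails at once if the barrel is rammed against the V with more than 50 N (contact force between lens and v_left above 50 N or contact force between lens and v_right above 50 N).
It fails at once if a bystander is moved more than 30 mm (distance of any of flux_bottle_a, tape_black, heat_sink, usb_stick, solder_spool, loupe, parts_box_0, screw_dish from where it was at the start of the episode above 0.03 m).
It also fails if it takes over 64 s, if anything falls off the work surface, if the arm or the gripper's body presses on something with over 40 N, if the wrist force passes 120 N, or if a joint passes its speed limit or range.

## Working session

There is one attempt and no reset: what is moved stays moved. The work goes in short steps, Python scripts to look and compute and a tool call to move; the robot and the scene stay as the last step left them, time stands still between calls to the robot, and variables do not carry over. Pictures are saved under pics/ and viewed, at most 10 in all, crops included, and the job is handed in when it is done.

Besides the shell and the picture viewer there is one more tool, called as a command line: name --argument value ..., lists and objects as JSON in quotes. play_rows: Moves the arm, as the interface text tells. Its arguments: {"type":"object","properties":{"increments":{"type":"array"},"newtons":{"type":"number"}},"required":["increments"]}

```bash
mkdir -p pics; cat > h.py <<'E'
import numpy as np, cv2
from bench import monitor, viewer, ticket, finder
def cloud(cam, depth):
    c=viewer.calibration(cam); K=np.array(c["camera_matrix"]);R=np.array(c["R"]);t=np.array(c["t"])
    v,u=np.mgrid[:480,:640]
    P=np.stack([(u-K[0,2])/K[0,0]*depth,(v-K[1,2])/K[1,1]*depth,depth],-1)
    return (P-t)@R
def proj(cam,X):
    c=viewer.calibration(cam); p=(np.array(c["R"])@np.array(X)+np.array(c["t"])); q=np.array(c["camera_matrix"])@p; return q[:2]/q[2]
E
cat > a.py <<'E'
from h import *
s=monitor.read_state(); print({k:np.round(v,3).tolist() for k,v in s.items()})
for cam in("top","scene"):
    im,d=viewer.read_camera(cam); cv2.imwrite(f"pics/{cam}0.png",im[...,::-1]); W=cloud(cam,d); np.save(cam+"0.npy",W); np.save(cam+"i.npy",im)
    c=viewer.calibration(cam); print(cam,-np.array(c["R"]).T@c["t"], np.round(c["R"],2).tolist())
    for n in ["pry_tool","lens_case","lid_lip","lens","v_block"]:
        for r in finder.trace(n,cam)[:4]:
            m=r["pixels"]&(d>0); p=W[m]
            if len(p)<5: continue
            rc=cv2.minAreaRect(p[:,:2].astype(np.float32)*1000)
            print(n,round(r["conf"],2),np.round(r["box"]).tolist(),m.sum(),"med",np.round(np.median(p,0),3),"rect",np.round(rc[0]),np.round(rc[1]),round(rc[2]),"z",np.round(np.percentile(p[:,2],[2,50,98]),3),"col",im[m].mean(0).round())
E
python3 a.py
```

```text
{'time_s': 0.0, 'joints': [-1.015, 0.386, 0.007, -0.001, -1.194, -0.259], 'qvel': [-0.0, 0.001, 0.001, -0.001, -0.002, -0.0], 'joint_efforts': [-0.001, -39.229, 18.84, 4.186, -0.005, -0.0], 'eef_pos': [0.183, -0.597, 0.23], 'eef_rot': [-0.148, 0.989, 0.001, -0.0], 'contact_force': [-0.146, 0.156, 0.184], 'ft_torque': [0.022, -0.025, 0.008], 'grasp_force': 0.0, 'width': 1.0}
top [ 2.80727371e-01 -1.47889926e-04  1.63111344e+00] [[0.02, -1.0, 0.0], [-0.98, -0.02, -0.17], [0.17, 0.0, -0.98]]
pry_tool 0.73 [308.0, 229.0, 323.0, 270.0] 193 med [0.513 0.025 0.014] rect [519.  23.] [ 15. 143.] 73 z [-0.001  0.014  0.023] col [180. 124.  83.]
pry_tool 0.58 [155.0, 221.0, 198.0, 238.0] 191 med [0.578 0.475 0.014] rect [578. 478.] [ 17. 147.] 19 z [0.003 0.014 0.021] col [103.  81. 138.]
lens_case 0.9 [225.0, 207.0, 267.0, 250.0] 1344 med [0.571 0.256 0.06 ] rect [583. 265.] [131. 119.] 11 z [0.006 0.06  0.068] col [ 34.  82. 172.]
lid_lip 0.68 [225.0, 211.0, 261.0, 247.0] 1093 med [0.572 0.258 0.061] rect [573. 259.] [106. 108.] 11 z [0.053 0.061 0.068] col [ 33.  85. 187.]
lid_lip 0.43 [356.
[... 711 characters left out ...]
 262.0] 255 med [0.515 0.027 0.015] rect [519.  25.] [ 16. 145.] 73 z [0.007 0.015 0.023] col [213. 144.  95.]
lens_case 0.79 [365.0, 271.0, 427.0, 332.0] 2439 med [0.587 0.262 0.062] rect [575. 257.] [119. 113.] 10 z [0.009 0.062 0.067] col [ 57. 105. 197.]
lid_lip 0.96 [368.0, 273.0, 427.0, 324.0] 1906 med [0.573 0.26  0.062] rect [572. 255.] [112. 115.] 10 z [0.057 0.062 0.068] col [ 53. 113. 226.]
v_block 0.78 [252.0, 192.0, 295.0, 228.0] 853 med [ 0.508 -0.151  0.012] rect [ 506. -157.] [ 82. 101.] 62 z [0.005 0.012 0.043] col [113. 113. 123.]
v_block 0.42 [369.0, 271.0, 427.0, 333.0] 2453 med [0.587 0.262 0.062] rect [557. 256.] [155. 108.] 11 z [0.008 0.062 0.067] col [ 57. 105. 197.]
```

```bash
python3 - <<'E'
import cv2,numpy as np
t=cv2.imread("pics/top0.png");s=cv2.imread("pics/scene0.png")
cv2.imwrite("pics/c1.png",cv2.resize(t[160:310,140:420],(800,430),interpolation=3))
cv2.imwrite("pics/c2.png",cv2.resize(s[170:380,240:520],(800,600),interpolation=3))
E
```

```text
(no output)
```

View pics/c1.png

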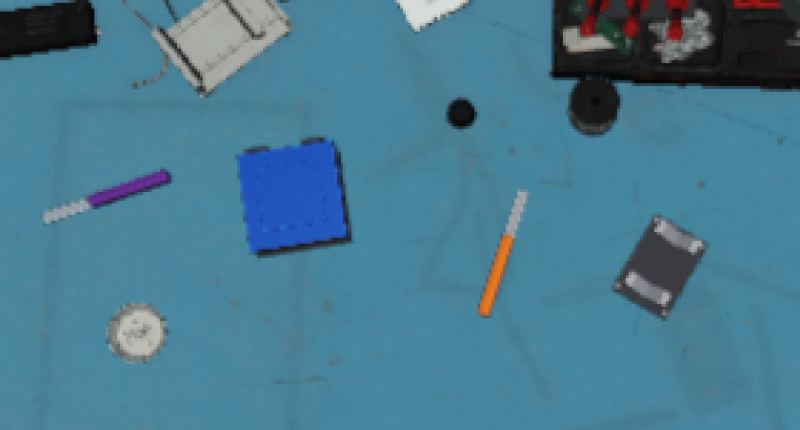

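View pics/c2.png

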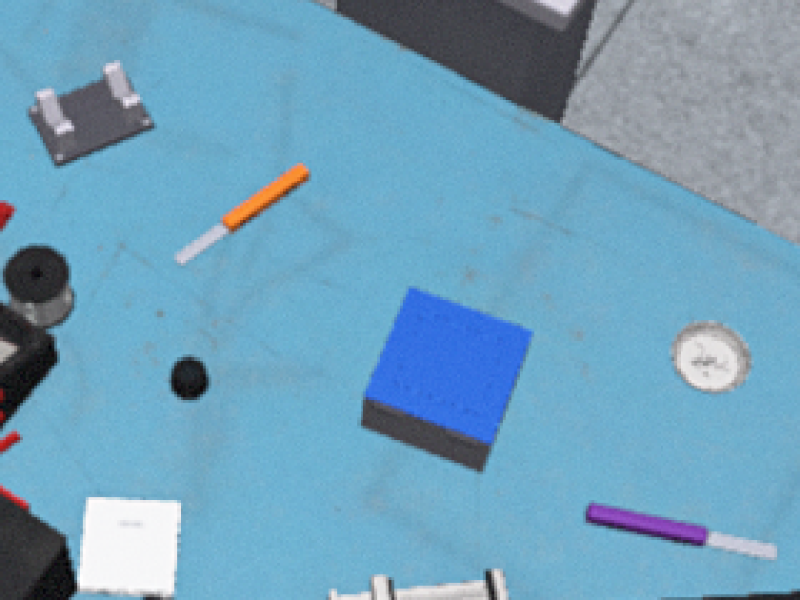

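```bash
cat >> h.py <<'E'
def plane(cam,uv,h):
    c=viewer.calibration(cam); K=np.array(c["camera_matrix"]);R=np.array(c["R"]);t=np.array(c["t"])
    uv=np.atleast_2d(uv).astype(float); r=(np.c_[uv,np.ones(len(uv))]@np.linalg.inv(K).T)@R; o=-R.T@t
    return (o+r*((h-o[2])/r[:,2])[:,None])[:,:2]*1000
def blob(m):
    n,l,s,c=cv2.connectedComponentsWithStats(m.astype(np.uint8)); return l==1+s[1:,4].argmax()
def rect(cam,m,h):
    v,u=np.nonzero(m); p=plane(cam,np.c_[u,v],h); r=cv2.minAreaRect(p.astype(np.float32))
    w,V=np.linalg.eigh(np.cov(p.T)); a=np.degrees(np.arctan2(V[1,1],V[0,1]))
    return "mean",p.mean(0).round(1),"rect",np.round(r[0],1),np.round(r[1],1),round(r[2],1),"pca",round(a%180,1)
E
python3 - <<'E'
from h import *
for cam in("top","scene"):
    im=np.load(cam+"i.npy").astype(int); W=np.load(cam+"0.npy"); r,g,b=np.moveaxis(im,-1,0)
    near=lambda x,y,R:np.hypot(W[...,0]-x,W[...,1]-y)<R
    print(cam,"lid",rect(cam,blob((b>100)&(b-g>60)&(r<90)&near(.57,.257,.12)),.06))
    hm=blob((r-b>80)&near(.519,.024,.11)); print(" handle",rect(cam,hm,.012))
    bl=near(.519,.024,.1)&~hm&(W[...,2]>.004)&(r>115)
    print(" blade",bl.sum(),rect(cam,blob(bl),.008))
    vm=blob(near(.507,-.155,.075)&(b-r<45)); print(" v",vm.sum(),rect(cam,vm,.01))
    m=near(.507,-.155,.07)&(W[...,2]>.03); p=W[m]; print(" saddles",m.sum(),(p[:,:2].mean(0)*1000).round(1), rect(cam,m,.036)[1])
    m=near(.507,-.155,.07)&((r+g+b)>400)&(b-r<60); n,l,s,c=cv2.connectedComponentsWithStats(m.astype(np.uint8))
    print(" brt",[(s[i,4],plane(cam,c[i],.034).round(1).tolist()) for i in range(1,n) if s[i,4]>8])
E
```

```text
top lid ('mean', array([573.8, 258.6]), 'rect', array([574.2, 258.6]), array([109.7, 107.6]), 10.5, 'pca', np.float64(12.3))
 handle ('mean', array([496.1,  30.7]), 'rect', array([495.9,  30.8]), array([12.3, 93.6]), 72.7, 'pca', np.float64(162.8))
 blade 3830 ('mean', array([1384.7,   90.5]), 'rect', array([1380.1,  110.1]), array([ 62.6, 911.8]), 1.0, 'pca', np.float64(90.5))
 v 6605 ('mean', array([1356.9, -699.5]), 'rect', array([1353.9, -694.6]), array([139.8, 697.6]), 1.0, 'pca', np.float64(91.3))
 saddles 6271 [ 520.2 -155.8] [1323.  -676.8]
 brt [(np.int32(2990), [[1375.4, -702.0]]), (np.int32(30), [[546.0, -159.8]]), (np.int32(13), [[528.9, -191.6]]), (np.int32(28), [[486.7, -126.4]]), (np.int32(11), [[469.8, -156.7]])]
scene lid ('mean', array([573.2, 259.1]), 'rect', array([572.4, 258.4]), array([111.1, 108.7]), 10.3, 'pca', np.float64(12.6))
 handle ('mean', array([492.4,  31. ]), 'rect', array([492.1,  31.2]), array([15.5, 93.3]), 73.2, 'pca', np.float64(163.0))
 blade 167 ('mean', array([561.8,   8.9]), 'rect', array([561.7,   9.4]), array([14.1, 56.3]), 71.5, 'pca', np.float64(161.3))
 v 884 ('mean', array([ 507.4, -155.9]), 'rect', array([ 505. , -159.8]), array([ 86.4, 101. ]), 60.5, 'pca', np.float64(154.2))
 saddles 201 [ 506.6 -153.7] [ 505.8 -154.4]
 brt [(np.int32(113), [[475.2, -141.9]]), (np.int32(110), [[534.4, -175.9]])]
```

play_rows --increments '[{"jaw":0.3,"x":31.3,"y":62.8,"z":-8,"rz":-0.597},{"jaw":0.3,"x":31.3,"y":62.8,"z":-8,"rz":-0.597},{"jaw":0.3,"x":31.3,"y":62.8,"z":-8,"rz":-0.597},{"jaw":0.3,"x":31.3,"y":62.8,"z":-8,"rz":-0.597},{"jaw":0.3,"x":31.3,"y":62.8,"z":-8,"rz":-0.597},{"jaw":0.3,"x":31.3,"y":62.8,"z":-8,"rz":-0.597},{"jaw":0.3,"x":31.3,"y":62.8,"z":-8,"rz":-0.597},{"jaw":0.3,"x":31.3,"y":62.8,"z":-8,"rz":-0.597},{"jaw":0.3,"x":31.3,"y":62.8,"z":-8,"rz":-0.597},{"jaw":0.3,"x":31.3,"y":62.8,"z":-8,"rz":-0.597},{"jaw":0.3,"x":31.3,"y":62.8,"z":-8,"rz":-0.597},{"jaw":0.3,"x":31.3,"y":62.8,"z":-8,"rz":-0.597},{"jaw":0.3,"x":31.3,"y":62.8,"z":-8,"rz":-0.597},{"jaw":0.3,"x":31.3,"y":62.8,"z":-8,"rz":-0.597},{"jaw":0.3,"x":31.3,"y":62.8,"z":-8,"rz":-0.597},{"jaw":0.3,"x":31.3,"y":62.8,"z":-8,"rz":-0.597}]' --newtons 100

```text
invalid input
```

play_rows --increments '[{"jaw":0.3,"x":31.3,"y":62.8,"z":-8,"rx":0,"ry":0,"rz":-0.597},{"jaw":0.3,"x":31.3,"y":62.8,"z":-8,"rx":0,"ry":0,"rz":-0.597},{"jaw":0.3,"x":31.3,"y":62.8,"z":-8,"rx":0,"ry":0,"rz":-0.597},{"jaw":0.3,"x":31.3,"y":62.8,"z":-8,"rx":0,"ry":0,"rz":-0.597},{"jaw":0.3,"x":31.3,"y":62.8,"z":-8,"rx":0,"ry":0,"rz":-0.597},{"jaw":0.3,"x":31.3,"y":62.8,"z":-8,"rx":0,"ry":0,"rz":-0.597},{"jaw":0.3,"x":31.3,"y":62.8,"z":-8,"rx":0,"ry":0,"rz":-0.597},{"jaw":0.3,"x":31.3,"y":62.8,"z":-8,"rx":0,"ry":0,"rz":-0.597},{"jaw":0.3,"x":31.3,"y":62.8,"z":-8,"rx":0,"ry":0,"rz":-0.597},{"jaw":0.3,"x":31.3,"y":62.8,"z":-8,"rx":0,"ry":0,"rz":-0.597},{"jaw":0.3,"x":31.3,"y":62.8,"z":-8,"rx":0,"ry":0,"rz":-0.597},{"jaw":0.3,"x":31.3,"y":62.8,"z":-8,"rx":0,"ry":0,"rz":-0.597},{"jaw":0.3,"x":31.3,"y":62.8,"z":-8,"rx":0,"ry":0,"rz":-0.597},{"jaw":0.3,"x":31.3,"y":62.8,"z":-8,"rx":0,"ry":0,"rz":-0.597}]' --newtons 100

```text
time_s: 2.0
eef_pos: [0.4882, 0.0157, 0.1537]
eef_rot: [0.149, 0.989, 0.0, 0.001]
contact_force: [1.8, -1.3, 0.7]
width: 0.648
grasp_force: 0.0
```

play_rows --increments '[{"jaw":0.3,"x":0,"y":0,"z":-4,"rx":0,"ry":0,"rz":0},{"jaw":0.3,"x":0,"y":0,"z":-8,"rx":0,"ry":0,"rz":0},{"jaw":0.3,"x":0,"y":0,"z":-11,"rx":0,"ry":0,"rz":0},{"jaw":0.3,"x":0,"y":0,"z":-13,"rx":0,"ry":0,"rz":0},{"jaw":0.3,"x":0,"y":0,"z":-14,"rx":0,"ry":0,"rz":0},{"jaw":0.3,"x":0,"y":0,"z":-14.6,"rx":0,"ry":0,"rz":0},{"jaw":0.3,"x":0,"y":0,"z":-14.6,"rx":0,"ry":0,"rz":0}]'

```text
time_s: 2.7
eef_pos: [0.4877, 0.0135, 0.0075]
eef_rot: [0.15, 0.989, -0.0, 0.0]
contact_force: [0.1, -0.2, -0.4]
width: 0.651
grasp_force: 0.0
```

```bash
python3 - <<'E'
from h import *
s=monitor.read_state(); print(np.round(s["eef_pos"],4),np.round(s["eef_rot"],3),s["contact_force"],s["width"])
im,d=viewer.read_camera("scene"); cv2.imwrite("pics/g1.png",cv2.resize(im[200:290,250:390,::-1],(700,450),interpolation=3))
E
```

```text
[0.4877 0.0135 0.0075] [ 0.15   0.989 -0.     0.   ] [ 0.10320215 -0.21854919 -0.36149829] 0.6508286757040346
```

View pics/g1.png

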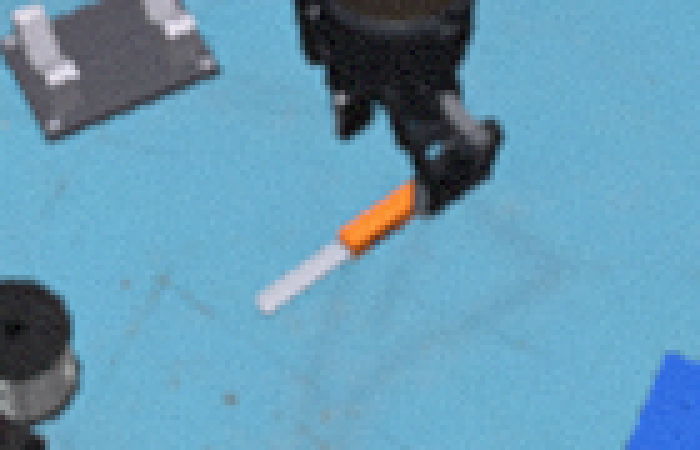

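play_rows --increments '[{"jaw":0.3,"x":0.8,"y":1.7,"z":0,"rx":0,"ry":0,"rz":0},{"jaw":0.3,"x":0.8,"y":1.7,"z":-0.4,"rx":0,"ry":0,"rz":0},{"jaw":0.3,"x":0.8,"y":1.7,"z":-0.4,"rx":0,"ry":0,"rz":0},{"jaw":-1,"x":0.8,"y":1.7,"z":-0.4,"rx":0,"ry":0,"rz":0},{"jaw":-1,"x":0.8,"y":1.7,"z":-0.4,"rx":0,"ry":0,"rz":0},{"jaw":-1,"x":0.8,"y":1.7,"z":-0.4,"rx":0,"ry":0,"rz":0},{"jaw":-1,"x":0.8,"y":1.7,"z":-0.4,"rx":0,"ry":0,"rz":0},{"jaw":-1,"x":0.8,"y":1.7,"z":-0.4,"rx":0,"ry":0,"rz":0},{"jaw":-1,"x":0.8,"y":1.7,"z":-0.4,"rx":0,"ry":0,"rz":0}]'

```text
time_s: 3.65
eef_pos: [0.4955, 0.0304, 0.004]
eef_rot: [0.15, 0.989, 0.0, 0.0]
contact_force: [-1.0, -0.1, 6.0]
width: 0.129
grasp_force: 98.6
```

play_rows --increments '[{"jaw":-1,"x":0,"y":0,"z":3,"rx":0,"ry":0,"rz":0},{"jaw":-1,"x":-3,"y":3,"z":5,"rx":0,"ry":0,"rz":0.1},{"jaw":-1,"x":-5,"y":7,"z":5.3,"rx":0,"ry":0,"rz":0.2},{"jaw":-1,"x":-8,"y":11,"z":5.3,"rx":0,"ry":0,"rz":0.3},{"jaw":-1,"x":-9.7,"y":15,"z":5.3,"rx":0,"ry":0,"rz":0.4},{"jaw":-1,"x":-9.7,"y":18,"z":5.3,"rx":0,"ry":0,"rz":0.482},{"jaw":-1,"x":-9.7,"y":19.6,"z":5.3,"rx":0,"ry":0,"rz":0.482},{"jaw":-1,"x":-9.7,"y":19.6,"z":5.3,"rx":0,"ry":0,"rz":0.482},{"jaw":-1,"x":-9.7,"y":19.6,"z":5.3,"rx":0,"ry":0,"rz":0.482},{"jaw":-1,"x":-9.7,"y":19.6,"z":5.3,"rx":0,"ry":0,"rz":0.482}]'

```text
time_s: 4.65
eef_pos: [0.3982, 0.2251, 0.0561]
eef_rot: [-0.09, 0.996, -0.0, -0.001]
contact_force: [0.4, 0.6, -0.6]
width: 0.13
grasp_force: 98.1
```

```bash
cat > b.py <<'E'
from h import *
s=monitor.read_state(); print(np.round(s["eef_pos"],4),np.round(s["eef_rot"],3),np.round(s["contact_force"],1))
for cam in("scene","top"):
    im,d=viewer.read_camera(cam);W=cloud(cam,d); I=im.astype(int); r,g,b=np.moveaxis(I,-1,0)
    ok=(d>0)&(np.hypot(W[...,0]-.46,W[...,1]-.24)<.12)&(W[...,2]<.12)
    hm=ok&(r-b>80); bl=ok&(W[...,2]>.035)&(W[...,2]<.08)&(abs(r-b)<50)&(r>120)
    for n,m in(("handle",hm),("blade",bl)):
        if m.sum()>5: p=W[blob(m)]; print(cam,n,len(p),(p.mean(0)*1000).round(1),rect(cam,blob(m),.06)); 
    if cam=="scene": cv2.imwrite("pics/g2.png",cv2.resize(im[240:345,300:450,::-1],(800,560),interpolation=3))
    if cam=="top": cv2.imwrite("pics/g2t.png",cv2.resize(im[200:310,200:320,::-1],(600,550),interpolation=3))
E
python3 b.py
```

```text
[0.3982 0.2251 0.0561] [-0.09   0.996 -0.    -0.001] [ 0.4  0.6 -0.6]
scene handle 144 [406.6 225.8  70.4] ('mean', array([399.9, 223.9]), 'rect', array([397.6, 223.6]), array([83.8, 13.1]), 11.4, 'pca', np.float64(12.1))
scene blade 98 [468.9 238.1  63.1] ('mean', array([467.1, 237.6]), 'rect', array([465.8, 237.3]), array([57.6, 11.9]), 9.6, 'pca', np.float64(9.5))
top handle 34 [364.8 217.6  68.3] ('mean', array([365.2, 218.8]), 'rect', array([366.2, 220.1]), array([24.7, 12.4]), 2.3, 'pca', np.float64(3.7))
top blade 36 [482.3 239.6  61.8] ('mean', array([482.5, 239.9]), 'rect', array([481.5, 239.8]), array([33.4, 10.2]), 10.5, 'pca', np.float64(12.9))
```

View pics/g2.png

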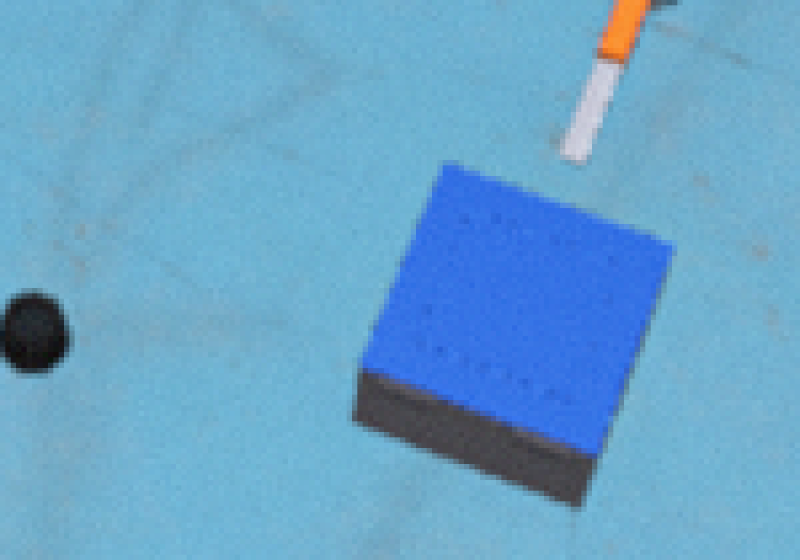

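play_rows --increments '[{"jaw":-1,"x":0,"y":0.15,"z":-0.9,"rx":0,"ry":0,"rz":0},{"jaw":-1,"x":0,"y":0.15,"z":-0.9,"rx":0,"ry":0,"rz":0},{"jaw":-1,"x":1,"y":0.33,"z":-0.9,"rx":0,"ry":0,"rz":0},{"jaw":-1,"x":2,"y":0.5,"z":-0.9,"rx":0,"ry":0,"rz":0},{"jaw":-1,"x":2.8,"y":0.65,"z":-0.9,"rx":0,"ry":0,"rz":0},{"jaw":-1,"x":3.3,"y":0.75,"z":-0.9,"rx":0,"ry":0,"rz":0},{"jaw":-1,"x":3.7,"y":0.82,"z":-0.9,"rx":0,"ry":0,"rz":0},{"jaw":-1,"x":3.7,"y":0.82,"z":-0.9,"rx":0,"ry":0,"rz":0}]'

```text
time_s: 5.55
eef_pos: [0.436, 0.2348, 0.0474]
eef_rot: [-0.091, 0.996, 0.0, 0.0]
contact_force: [-0.1, 0.1, 0.3]
width: 0.129
grasp_force: 98.1
```

play_rows --increments '[{"jaw":-1,"x":0,"y":0,"z":0.5,"rx":0,"ry":0,"rz":0},{"jaw":-1,"x":0.05,"y":0.01,"z":1.3,"rx":0,"ry":0,"rz":0},{"jaw":-1,"x":0.19,"y":0.03,"z":2.2,"rx":0,"ry":0,"rz":0},{"jaw":-1,"x":0.41,"y":0.08,"z":3.2,"rx":0,"ry":0,"rz":0},{"jaw":-1,"x":0.56,"y":0.1,"z":3.6,"rx":0,"ry":0,"rz":0},{"jaw":-1,"x":0.74,"y":0.14,"z":4.05,"rx":0,"ry":0,"rz":0},{"jaw":-1,"x":0.93,"y":0.17,"z":4.5,"rx":0,"ry":0,"rz":0},{"jaw":-1,"x":1.14,"y":0.21,"z":4.9,"rx":0,"ry":0,"rz":0},{"jaw":-1,"x":1.38,"y":0.25,"z":5.3,"rx":0,"ry":0,"rz":0},{"jaw":-1,"x":1.63,"y":0.3,"z":5.7,"rx":0,"ry":0,"rz":0}]'

```text
time_s: 6.55
eef_pos: [0.4518, 0.2376, 0.1046]
eef_rot: [-0.091, 0.996, -0.0, -0.0]
contact_force: [-0.6, -0.3, -0.6]
width: 0.131
grasp_force: 98.0
```

```bash
cat > c.py <<'E'
import sys
from h import *
s=monitor.read_state(); print(np.round(s["eef_pos"],4),np.round(s["contact_force"],1))
im,d=viewer.read_camera("scene");W=cloud("scene",d);I=im.astype(int); r,g,b=np.moveaxis(I,-1,0)
m=(d>0)&(b>90)&(b-g>50)&(r<90)&(np.hypot(W[...,0]-.59,W[...,1]-.26)<.16)&(W[...,2]<.25)&(W[...,2]>.03)
p=W[m]; u=np.array([.9836,.1805]); o=np.array([.5746,.2589])
a=(p[:,:2]-o)@u-.054; z=p[:,2]-.058
if m.sum()>10:
    q=np.c_[a,z]; c=q.mean(0); w,V=np.linalg.eigh(np.cov(q.T)); dd=V[:,1]; dd=dd*np.sign(dd[1]); print("lid n",m.sum(),"angle",np.arctan2(dd[1],-dd[0]).round(3),"c",c.round(4),"from hinge",np.arctan2(c[1],-c[0]).round(3))
cv2.imwrite(f"pics/{sys.argv[1]}.png",cv2.resize(im[190:350,290:470,::-1],(675,600),interpolation=3))
E
python3 c.py l1
```

```text
[0.4518 0.2376 0.1046] [-0.6 -0.3 -0.6]
lid n 2314 angle 0.611 c [-0.0453  0.0348] from hinge 0.655
```

View pics/l1.png

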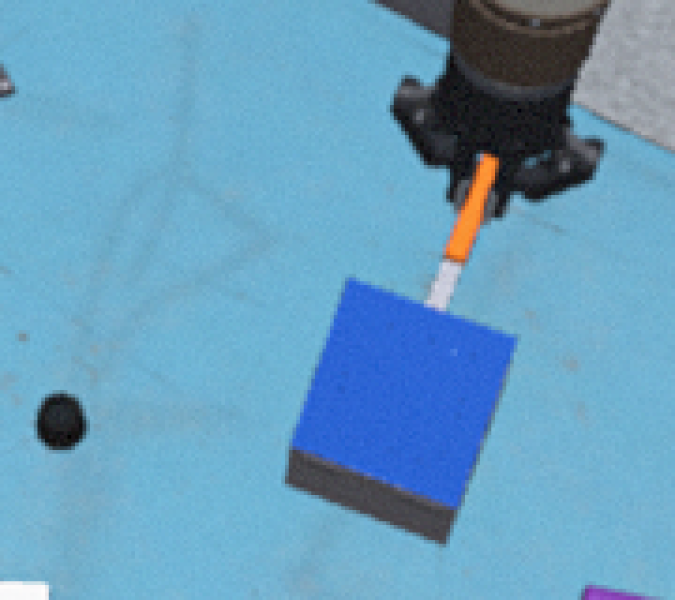

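play_rows --increments '[{"jaw":-1,"x":0.57,"y":0.1,"z":0.76,"rx":0,"ry":0,"rz":0},{"jaw":-1,"x":1.2,"y":0.22,"z":1.45,"rx":0,"ry":0,"rz":0},{"jaw":-1,"x":1.9,"y":0.35,"z":2.05,"rx":0,"ry":0,"rz":0},{"jaw":-1,"x":2.67,"y":0.49,"z":2.6,"rx":0,"ry":0,"rz":0},{"jaw":-1,"x":3.47,"y":0.64,"z":3.05,"rx":0,"ry":0,"rz":0},{"jaw":-1,"x":4.33,"y":0.79,"z":3.4,"rx":0,"ry":0,"rz":0},{"jaw":-1,"x":5.2,"y":0.96,"z":3.6,"rx":0,"ry":0,"rz":0},{"jaw":-1,"x":6.1,"y":1.12,"z":3.7,"rx":0,"ry":0,"rz":0},{"jaw":-1,"x":7.05,"y":1.29,"z":3.7,"rx":0,"ry":0,"rz":0},{"jaw":-1,"x":8.0,"y":1.47,"z":3.6,"rx":0,"ry":0,"rz":0},{"jaw":-1,"x":8.9,"y":1.63,"z":3.5,"rx":0,"ry":0,"rz":0},{"jaw":-1,"x":9.8,"y":1.8,"z":3.4,"rx":0,"ry":0,"rz":0},{"jaw":-1,"x":10.2,"y":1.87,"z":3.3,"rx":0,"ry":0,"rz":0},{"jaw":-1,"x":10.2,"y":1.87,"z":3.3,"rx":0,"ry":0,"rz":0}]'

```text
time_s: 8.0
eef_pos: [0.5543, 0.2565, 0.137]
eef_rot: [-0.091, 0.996, -0.0, -0.0]
contact_force: [-1.7, -0.5, -0.8]
width: 0.122
grasp_force: 97.8
```

```bash
python3 c.py l2
```

```text
[0.5543 0.2565 0.137 ] [-1.7 -0.5 -0.8]
lid n 228 angle 1.903 c [0.0275 0.0773] from hinge 1.913
```

View pics/l2.png

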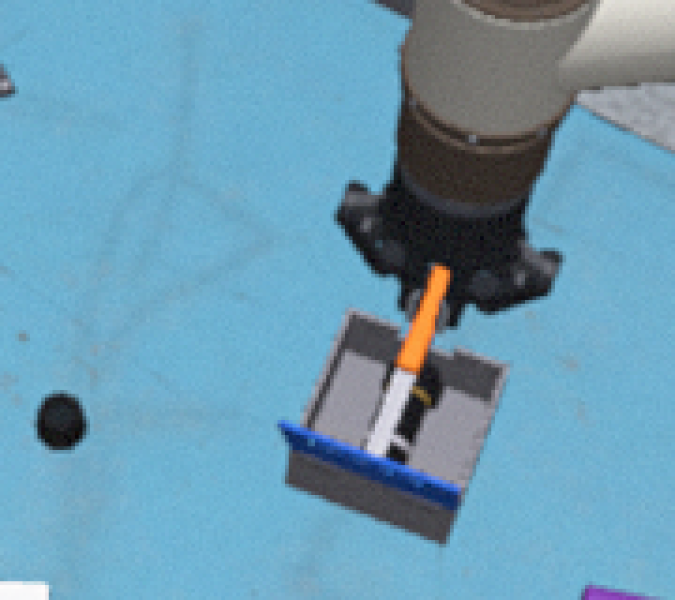

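play_rows --increments '[{"jaw":-1,"x":-3,"y":-0.5,"z":0,"rx":0,"ry":0,"rz":0},{"jaw":-1,"x":-6,"y":-1.1,"z":0,"rx":0,"ry":0,"rz":0},{"jaw":-1,"x":-7,"y":-5,"z":0,"rx":0,"ry":0,"rz":-0.1},{"jaw":-1,"x":-7,"y":-9,"z":0,"rx":0,"ry":0,"rz":-0.2},{"jaw":-1,"x":-7,"y":-13,"z":-1,"rx":0,"ry":0,"rz":-0.3},{"jaw":-1,"x":-6,"y":-17,"z":-3,"rx":0,"ry":0,"rz":-0.4},{"jaw":-1,"x":-5.9,"y":-21,"z":-6,"rx":0,"ry":0,"rz":-0.482},{"jaw":-1,"x":-5.9,"y":-22.6,"z":-9,"rx":0,"ry":0,"rz":-0.482},{"jaw":-1,"x":-5.9,"y":-22.6,"z":-11,"rx":0,"ry":0,"rz":-0.482},{"jaw":-1,"x":-5.9,"y":-22.6,"z":-12.3,"rx":0,"ry":0,"rz":-0.482},{"jaw":-1,"x":-5.9,"y":-22.6,"z":-12.8,"rx":0,"ry":0,"rz":-0.482},{"jaw":-1,"x":-5.9,"y":-22.6,"z":-13,"rx":0,"ry":0,"rz":-0.482},{"jaw":-1,"x":-5.9,"y":-22.6,"z":-13.15,"rx":0,"ry":0,"rz":-0.482},{"jaw":-1,"x":-5.9,"y":-22.6,"z":-13.15,"rx":0,"ry":0,"rz":-0.482}]'

```text
time_s: 9.45
eef_pos: [0.4932, 0.0298, 0.0089]
eef_rot: [0.149, 0.989, -0.001, -0.001]
contact_force: [-10.5, -2.2, 23.9]
width: 0.129
grasp_force: 100.6
```

play_rows --increments '[{"jaw":-1,"x":0,"y":0,"z":0.2,"rx":0,"ry":0,"rz":0},{"jaw":0.1,"x":0,"y":0,"z":0.2,"rx":0,"ry":0,"rz":0},{"jaw":0.1,"x":0,"y":0,"z":0.2,"rx":0,"ry":0,"rz":0},{"jaw":0.1,"x":0,"y":0,"z":0.2,"rx":0,"ry":0,"rz":0},{"jaw":0.1,"x":0,"y":0,"z":0.2,"rx":0,"ry":0,"rz":0},{"jaw":0.1,"x":0,"y":0,"z":3,"rx":0,"ry":0,"rz":0},{"jaw":0.1,"x":0,"y":0,"z":7,"rx":0,"ry":0,"rz":0},{"jaw":0.1,"x":-3,"y":3,"z":11,"rx":0,"ry":0,"rz":0.1},{"jaw":0.1,"x":-6,"y":6,"z":15,"rx":0,"ry":0,"rz":0.2},{"jaw":0.1,"x":-7,"y":7,"z":16,"rx":0,"ry":0,"rz":0.3},{"jaw":0.1,"x":-7,"y":7,"z":16,"rx":0,"ry":0,"rz":0.4},{"jaw":0.1,"x":-7,"y":7,"z":16,"rx":0,"ry":0,"rz":0.482},{"jaw":0.1,"x":-7,"y":7,"z":16,"rx":0,"ry":0,"rz":0.482}]'

```text
time_s: 10.75
eef_pos: [0.4245, 0.1007, 0.1661]
eef_rot: [-0.091, 0.996, 0.0, 0.0]
contact_force: [0.1, 1.0, -0.2]
width: 0.55
grasp_force: 0.0
```

```bash
python3 c.py l3; cat > e.py <<'E'
from h import *
s=monitor.read_state();print(s["width"],np.round(s["eef_rot"],3))
for cam in("top","scene"):
    im,d=viewer.read_camera(cam);W=cloud(cam,d);I=im.astype(int); r,g,b=np.moveaxis(I,-1,0)
    for n,h in(("lens",.037),("pry_tool",.012)):
        for q in finder.trace(n,cam)[:2]:
            m=q["pixels"]&(d>0);print(cam,n,round(q["conf"],2),m.sum(),"z",np.round(np.percentile(W[m][:,2],[5,50,95])*1000),*rect(cam,m,h))
    if cam=="top": cv2.imwrite("pics/l3t.png",cv2.resize(im[190:290,215:345,::-1],(780,600),interpolation=3))
    u=np.array([.9836,.1805]);v=np.array([-.1805,.9836]); P=W[...,:2]-[.5746,.2589]; a=P@u;c=P@v
    m=(abs(a)<.046)&(abs(c)<.046)&(W[...,2]>.025)&(W[...,2]<.055); print(cam,"in case raised",m.sum(),"a",np.round(np.percentile(a[m],[2,50,98])*1000,1),"c",np.round(np.percentile(c[m],[5,50,95])*1000,1),"hi c",np.round(c[m&(W[...,2]>.043)].mean()*1000,1))
E
python3 e.py
```

```text
[0.4245 0.1007 0.1661] [ 0.1  1.  -0.2]
lid n 237 angle 1.902 c [0.0275 0.0775] from hinge 1.912
0.5512885581831971 [-0.09   0.996 -0.    -0.   ]
top lens 0.63 216 z [34. 42. 49.] mean [574.9 259.3] rect [574.3 260.4] [86.  29.1] 6.1 pca 9.0
top pry_tool 0.6 106 z [ 6. 15. 21.] mean [523.1  21.5] rect [525.7  20.3] [ 12.1 113.9] 70.7 pca 161.2
top pry_tool 0.45 214 z [ 1. 13. 22.] mean [581.2 468. ] rect [579. 476.] [ 20.3 145.5] 19.9 pca 110.1
top in case raised 249 a [-42.6  -2.1  38.5] c [-13.9  -1.6  13.2] hi c -0.8
scene lens 0.73 353 z [36. 44. 50.] mean [563.  257.6] rect [562.6 257.4] [75.6 29.9] 11.0 pca 10.8
scene pry_tool 0.57 412 z [ 6. 15. 21.] mean [578.3 473.5] rect [577.8 477.9] [ 18.3 148.7] 19.7 pca 110.5
scene pry_tool 0.57 403 z [ 9. 44. 50.] mean [551.9 254.2] rect [550.6 253.8] [80.2 34.3] 9.1 pca 9.8
scene in case raised 358 a [-43.7  -7.4  28.1] c [-12.5   1.2  14. ] hi c 0.6
```

View pics/l3t.png

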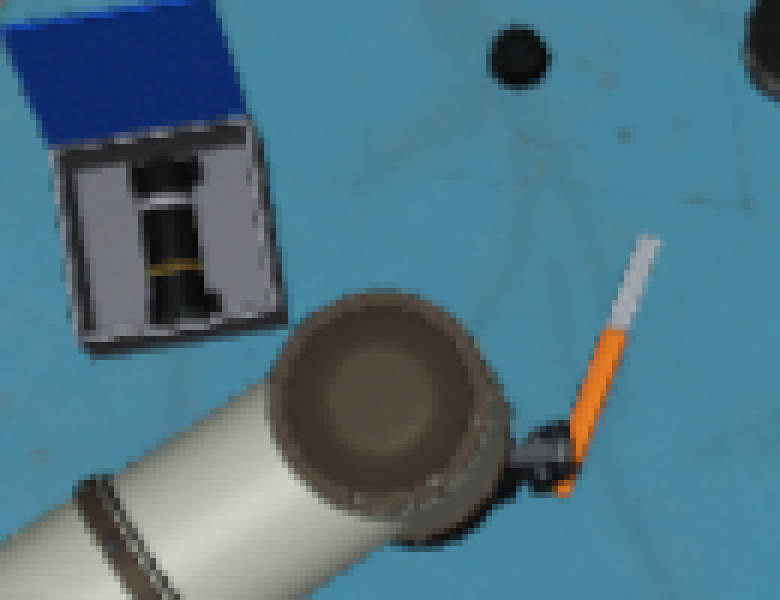

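play_rows --increments '[{"jaw":0.1,"x":3,"y":3.2,"z":0,"rx":0,"ry":0,"rz":0},{"jaw":0.1,"x":6,"y":6.4,"z":0,"rx":0,"ry":0,"rz":0},{"jaw":0.1,"x":9,"y":9.6,"z":0,"rx":0,"ry":0,"rz":0},{"jaw":0.1,"x":12,"y":12.8,"z":0,"rx":0,"ry":0,"rz":0},{"jaw":0.1,"x":14.9,"y":15.8,"z":0,"rx":0,"ry":0,"rz":0},{"jaw":0.1,"x":14.9,"y":15.8,"z":-4,"rx":0,"ry":0,"rz":0},{"jaw":0.1,"x":14.9,"y":15.8,"z":-8,"rx":0,"ry":0,"rz":0},{"jaw":0.1,"x":14.9,"y":15.8,"z":-9,"rx":0,"ry":0,"rz":0}]'

```text
time_s: 11.9
eef_pos: [0.5709, 0.2565, 0.0705]
eef_rot: [-0.09, 0.996, -0.002, -0.005]
contact_force: [-0.5, -0.1, -0.2]
width: 0.552
grasp_force: 0.0
```

play_rows --increments '[{"jaw":0.1,"x":0,"y":0,"z":0,"rx":0,"ry":0,"rz":0},{"jaw":0.1,"x":0,"y":0,"z":0,"rx":0,"ry":0,"rz":0}]'

```text
time_s: 12.1
eef_pos: [0.575, 0.2589, 0.0777]
eef_rot: [-0.091, 0.996, 0.0, 0.001]
contact_force: [-0.1, 0.0, 0.4]
width: 0.549
grasp_force: 0.0
```

Good position. Descend and grip.

play_rows --increments '[{"jaw":0.1,"x":0,"y":0,"z":-2,"rx":0,"ry":0,"rz":0},{"jaw":0.1,"x":0,"y":0,"z":-4,"rx":0,"ry":0,"rz":0},{"jaw":0.1,"x":0,"y":0,"z":-5.5,"rx":0,"ry":0,"rz":0},{"jaw":0.1,"x":0,"y":0,"z":-6.4,"rx":0,"ry":0,"rz":0},{"jaw":0.1,"x":0,"y":0,"z":-6.4,"rx":0,"ry":0,"rz":0},{"jaw":-1,"x":0,"y":0,"z":-6.4,"rx":0,"ry":0,"rz":0},{"jaw":-1,"x":0,"y":0,"z":-6.4,"rx":0,"ry":0,"rz":0},{"jaw":-1,"x":0,"y":0,"z":-6.4,"rx":0,"ry":0,"rz":0},{"jaw":-1,"x":0,"y":0,"z":-6.4,"rx":0,"ry":0,"rz":0}]' --newtons 50

```text
time_s: 13.0
eef_pos: [0.5749, 0.2594, 0.0138]
eef_rot: [-0.091, 0.996, 0.001, 0.002]
contact_force: [-1.0, 1.9, 5.3]
width: 0.335
grasp_force: 49.6
```

play_rows --increments '[{"jaw":-1,"x":0,"y":0,"z":3,"rx":0,"ry":0,"rz":0},{"jaw":-1,"x":0,"y":0,"z":7,"rx":0,"ry":0,"rz":0},{"jaw":-1,"x":0,"y":0,"z":11,"rx":0,"ry":0,"rz":0},{"jaw":-1,"x":0,"y":0,"z":14,"rx":0,"ry":0,"rz":0},{"jaw":-1,"x":-1,"y":-4,"z":14.5,"rx":0,"ry":0,"rz":-0.1},{"jaw":-1,"x":-2,"y":-8,"z":14.5,"rx":0,"ry":0,"rz":-0.2},{"jaw":-1,"x":-3,"y":-12,"z":14.5,"rx":0,"ry":0,"rz":-0.3},{"jaw":-1,"x":-3.5,"y":-16,"z":14.5,"rx":0,"ry":0,"rz":-0.4},{"jaw":-1,"x":-4,"y":-20,"z":14.5,"rx":0,"ry":0,"rz":-0.5},{"jaw":-1,"x":-5,"y":-24,"z":14.5,"rx":0,"ry":0,"rz":-0.6},{"jaw":-1,"x":-5.5,"y":-28,"z":14.5,"rx":0,"ry":0,"rz":-0.705},{"jaw":-1,"x":-6,"y":-32,"z":14.5,"rx":0,"ry":0,"rz":-0.705},{"jaw":-1,"x":-6.5,"y":-36,"z":14.5,"rx":0,"ry":0,"rz":-0.705},{"jaw":-1,"x":-6.7,"y":-39,"z":14,"rx":0,"ry":0,"rz":-0.705},{"jaw":-1,"x":-6.7,"y":-41.8,"z":12,"rx":0,"ry":0,"rz":-0.705},{"jaw":-1,"x":-6.7,"y":-41.8,"z":9,"rx":0,"ry":0,"rz":-0.705},{"jaw":-1,"x":-6.7,"y":-41.8,"z":8,"rx":0,"ry":0,"rz":-0.705},{"jaw":-1,"x":-6.7,"y":-41.8,"z":8,"rx":0,"ry":0,"rz":-0.705},{"jaw":-1,"x":-6.7,"y":-41.8,"z":8,"rx":0,"ry":0,"rz":-0.705}]'

```text
time_s: 14.9
eef_pos: [0.5074, -0.1593, 0.0927]
eef_rot: [0.258, 0.966, -0.0, 0.0]
contact_force: [-0.1, -0.6, -1.5]
width: 0.334
grasp_force: 49.8
```

```bash
cat > f.py <<'E'
import sys
from h import *
s=monitor.read_state();print(np.round(s["eef_pos"],4),np.round(s["eef_rot"],3),np.round(s["contact_force"],1),s["time_s"])
h=float(s["eef_pos"][2]+.0162)
for cam in("top","scene"):
    im,d=viewer.read_camera(cam);W=cloud(cam,d);I=im.astype(int); r,g,b=np.moveaxis(I,-1,0)
    m=(np.hypot(W[...,0]-.507,W[...,1]+.158)<.07)&(W[...,2]<.045)&(W[...,2]>.012)&(d>0)&((r+g+b)>380)&(b-r<60)
    n,l,S,c=cv2.connectedComponentsWithStats(m.astype(np.uint8)); print(cam,"saddle",[(S[i,4],plane(cam,c[i],.034).round(1).tolist()) for i in range(1,n) if S[i,4]>6])
    for q in finder.trace("lens",cam)[:2]:
        m=q["pixels"]&(d>0)
        if m.sum()>5: print(cam,round(q["conf"],2),m.sum(),"z",np.round(np.percentile(W[m][:,2],[5,50,95])*1000),*rect(cam,m,h),q["box"])
    y0,x0=((195,310) if cam=="top" else (150,215)); k=im[y0:y0+100,x0:x0+110,::-1]
    cv2.imwrite(f"pics/{sys.argv[1]}_{cam}.png",cv2.resize(k,(400,364),interpolation=3))
a=[cv2.imread(f"pics/{sys.argv[1]}_{c}.png") for c in("top","scene")]; cv2.imwrite(f"pics/{sys.argv[1]}.png",np.hstack(a))
E
python3 f.py v1
```

```text
[ 0.5074 -0.1593  0.0927] [ 0.258  0.966 -0.     0.   ] [-0.1 -0.6 -1.5] 14.9
top saddle [(np.int32(28), [[486.3, -125.6]]), (np.int32(8), [[468.6, -155.3]])]
top 0.63 74 z [111. 122. 128.] mean [ 480.6 -144.3] rect [ 480.5 -143.6] [27.1 26.2] 63.7 pca 26.4 [366.5, 254.6, 376.1, 263.8]
top 0.63 284 z [ 8. 19. 25.] mean [ 647.5 -418.6] rect [ 647.1 -417.3] [63.1 63.6] 43.6 pca 113.3 [451.3, 198.6, 471.1, 216.8]
scene saddle [(np.int32(113), [[475.9, -141.2]]), (np.int32(108), [[534.7, -175.3]])]
scene 0.75 207 z [108. 122. 129.] mean [ 510.8 -165. ] rect [ 501.8 -159.8] [35.9 90.2] 60.7 pca 151.2 [250.3, 174.4, 284.2, 195.4]
```

View pics/v1.png

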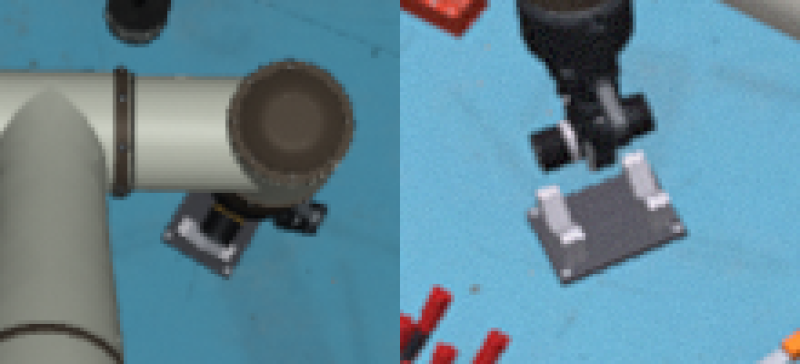

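play_rows --increments '[{"jaw":-1,"x":0,"y":0,"z":-2.5,"rx":0,"ry":0,"rz":0},{"jaw":-1,"x":0,"y":0,"z":-4.5,"rx":0,"ry":0,"rz":0},{"jaw":-1,"x":0,"y":0,"z":-5.7,"rx":0,"ry":0,"rz":0},{"jaw":-1,"x":0,"y":0,"z":-6,"rx":0,"ry":0,"rz":0},{"jaw":-1,"x":0,"y":0,"z":-6.2,"rx":0,"ry":0,"rz":0},{"jaw":-1,"x":0,"y":0,"z":-6.2,"rx":0,"ry":0,"rz":0}]'

```text
time_s: 15.7
eef_pos: [0.5084, -0.1593, 0.0311]
eef_rot: [0.258, 0.966, 0.0, 0.002]
contact_force: [1.0, 1.5, -0.0]
width: 0.333
grasp_force: 50.0
```

play_rows --increments '[{"jaw":-1,"x":0,"y":0,"z":-0.1,"rx":0,"ry":0,"rz":0},{"jaw":-1,"x":0,"y":0,"z":-0.1,"rx":0,"ry":0,"rz":0}]'

```text
time_s: 15.9
eef_pos: [0.5088, -0.1592, 0.0306]
eef_rot: [0.258, 0.966, 0.001, 0.002]
contact_force: [1.0, 5.0, 3.9]
width: 0.333
grasp_force: 50.5
```

```bash
python3 f.py v2 | head -1; sleep 0; python3 -c "
from h import *
for i in range(3):
    viewer.read_camera('top'); print(monitor.read_state()['contact_force'])"
```

```text
[ 0.5088 -0.1592  0.0306] [0.258 0.966 0.001 0.002] [1.  5.  3.9] 15.9
[0.76849592 4.73554829 4.88908536]
[0.92479807 4.5511685  4.93870484]
[1.03620824 5.56132294 5.43254875]
```

play_rows --increments '[{"jaw":-1,"x":0.1,"y":0.17,"z":0,"rx":0,"ry":0,"rz":0},{"jaw":-1,"x":0.1,"y":0.17,"z":0,"rx":0,"ry":0,"rz":0},{"jaw":-1,"x":0.1,"y":0.17,"z":-0.15,"rx":0,"ry":0,"rz":0},{"jaw":-1,"x":0.1,"y":0.17,"z":-0.15,"rx":0,"ry":0,"rz":0},{"jaw":-1,"x":0.1,"y":0.17,"z":-0.15,"rx":0,"ry":0,"rz":0}]'

```text
time_s: 16.75
eef_pos: [0.5096, -0.1574, 0.0286]
eef_rot: [0.258, 0.966, 0.001, 0.002]
contact_force: [1.7, 5.6, 5.4]
width: 0.328
grasp_force: 50.8
```

play_rows --increments '[{"jaw":-1,"x":0.07,"y":0.12,"z":0,"rx":0,"ry":0,"rz":0},{"jaw":-1,"x":0.07,"y":0.12,"z":-0.1,"rx":0,"ry":0,"rz":0},{"jaw":-1,"x":0.07,"y":0.12,"z":-0.15,"rx":0,"ry":0,"rz":0},{"jaw":-1,"x":0.07,"y":0.12,"z":-0.15,"rx":0,"ry":0,"rz":0},{"jaw":-1,"x":0.07,"y":0.12,"z":-0.15,"rx":0,"ry":0,"rz":0}]'

```text
time_s: 17.25
eef_pos: [0.5103, -0.1561, 0.0271]
eef_rot: [0.258, 0.966, 0.001, 0.002]
contact_force: [1.6, 7.2, 7.8]
width: 0.333
grasp_force: 50.8
```

```bash
python3 -c "
from h import *
s=monitor.read_state();print(s['contact_force'],s['ft_torque'],s['eef_pos'])"; python3 f.py v3
```

```text
[1.57723762 7.20598292 7.82227456] [ 1.8958577  -0.45801285  0.00693938] [ 0.51027513 -0.15612687  0.02711491]
[ 0.5103 -0.1561  0.0271] [0.258 0.966 0.001 0.002] [1.6 7.2 7.8] 17.25
top saddle [(np.int32(14), [[490.5, -120.6]]), (np.int32(12), [[470.0, -157.3]])]
top 0.74 153 z [ 7. 18. 25.] mean [ 554.7 -431.4] rect [ 554.4 -431.2] [38.5 42.7] 32.2 pca 122.1 [449.9, 232.0, 467.0, 248.5]
top 0.58 91 z [33. 55. 67.] mean [ 483.9 -140.9] rect [ 483.5 -140.2] [32.4 28.5] 56.7 pca 46.9 [362.1, 255.9, 375.8, 265.7]
scene saddle [(np.int32(26), [[485.2, -123.0]]), (np.int32(26), [[543.7, -156.8]])]
scene 0.77 182 z [45. 57. 63.] mean [ 516.4 -165. ] rect [ 506.2 -156.6] [35.5 87.2] 56.2 pca 152.4 [252.1, 190.7, 283.3, 211.1]
```

play_rows --increments '[{"jaw":-1,"x":0.07,"y":0.12,"z":0,"rx":0,"ry":0,"rz":0},{"jaw":-1,"x":0.07,"y":0.12,"z":0,"rx":0,"ry":0,"rz":0},{"jaw":-1,"x":0.07,"y":0.12,"z":0,"rx":0,"ry":0,"rz":0}]'

```text
time_s: 17.75
eef_pos: [0.5103, -0.1559, 0.027]
eef_rot: [0.258, 0.966, -0.0, 0.001]
contact_force: [1.2, 1.3, 7.0]
width: 0.332
grasp_force: 50.6
```

play_rows --increments '[{"jaw":-1,"x":0.02,"y":0.04,"z":-0.05,"rx":0,"ry":0,"rz":0},{"jaw":-1,"x":0.02,"y":0.04,"z":-0.1,"rx":0,"ry":0,"rz":0},{"jaw":-1,"x":0.02,"y":0.04,"z":-0.1,"rx":0,"ry":0,"rz":0},{"jaw":-1,"x":0.02,"y":0.04,"z":-0.1,"rx":0,"ry":0,"rz":0}]'

```text
time_s: 18.15
eef_pos: [0.5104, -0.1559, 0.0269]
eef_rot: [0.258, 0.966, -0.0, 0.001]
contact_force: [-1.4, -0.2, 13.6]
width: 0.338
grasp_force: 51.4
```

```bash
python3 f.py v4; python3 -c "
from h import *
s=monitor.read_state();print(s['contact_force'],s['ft_torque'],s['eef_pos'])"
```

```text
[ 0.5104 -0.1559  0.0269] [ 0.258  0.966 -0.     0.001] [-1.4 -0.2 13.6] 18.15
top saddle [(np.int32(13), [[490.0, -120.5]]), (np.int32(11), [[469.5, -157.3]])]
top 0.43 74 z [45. 56. 63.] mean [ 483.5 -140.2] rect [ 483.2 -140.6] [28.2 25.8] 63.9 pca 58.8 [360.6, 255.7, 370.7, 264.2]
scene saddle [(np.int32(26), [[485.4, -123.6]]), (np.int32(26), [[543.8, -156.9]])]
scene 0.65 223 z [38. 56. 67.] mean [ 509.  -160.7] rect [ 503.6 -158.1] [39.6 90.3] 58.6 pca 151.6 [252.8, 190.4, 287.6, 212.7]
[-0.79916695  0.69049319 12.98135543] [0.23588014 0.29619935 0.07034836] [ 0.51039351 -0.15589682  0.02692638]
```

View pics/v4.png

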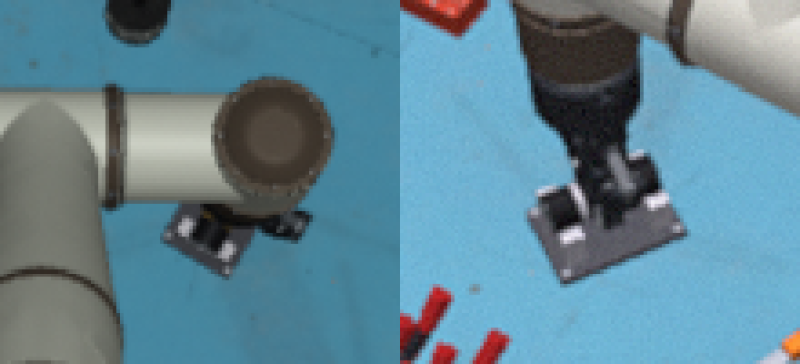

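```bash
python3 c.py l5; python3 -c "
from h import *
print(ticket.finish_job())"
```

```text
[ 0.5104 -0.1559  0.0269] [-0.8  0.7 13. ]
lid n 236 angle 1.906 c [0.0267 0.0748] from hinge 1.913
the job is handed in; nothing more can be done
None
```

The job is handed in at about 18 s, with no verdict shown yet: the lid is open at about 1.9 rad and the pry tool is back on the bench. The barrel is still gripped in the V under about 14 N of balanced downward push, by my estimate about 10 N on each face.

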